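# Lay two sample bottles in the rocker's hollows and slacken its lock

### The arm

A 7-joint arm with a two-finger parallel gripper is mounted at the origin on the work surface. World frame = base frame: x ahead of the robot, y to its left, z up, the work surface at z = 0. Lengths are in mm, angles in rad, forces in N, time in s.
With the tool pointing down it reaches from about 425 to 1025 mm from the base axis. Payload 9.4 kg.
Tool frame: the origin (TCP) lies midway between the tips of the shut fingers; the grasp point (between the pads) lies 19 mm behind it; z points along the fingers, y is the line along which they close (so a half turn about z gives the same grasp; the last joint's range is limited). The gripper opens to 93 mm and grips with 3 to 60 N. Pads are 15 mm wide; open, the fingers measure 128 mm over their backs; the gripper's body (75 mm by 188 mm) begins 65 mm behind the grasp point.
Start: joints at [1.2, 0.599, -0.003, 1.599, 0.002, 0.943, -0.08], TCP at [209.944, -693.936, 218.618] pointing down, gripper open.
Joint ranges: [-2.57, 2.57], [-0.35, 1.97], [-1.29, 1.29], [0.11, 2.56], [-1.05, 4.19], [0.11, 1.86], [-2.63, 2.63]. Speed limits (rad/s): [2.22, 2.22, 3.01, 3.01, 3.14, 3.14, 3.14].

### API

Orientations are given as a unit quaternion [x, y, z, w].
In Python, from plant import movep, move_l, move_j, gripper_open, close, sleep, inverse_kinematics, get_state, get_image, PlanningError, hand_in gives the robot as it stands. The module is installed in compiled form; this text tells all that it offers. Calls block until the motion is done:
- movep(position, orientation): joint-space move of the TCP to a pose.
- move_l(position, rotation=None, vel=150, guard=None): straight line of the TCP; rotation=None keeps the orientation; vel is the mean speed in mm/s. With guard (N) it stops when the force on the tool has changed by that much, and returns True; else False.
- move_j(angles): joint-space move.
- gripper_open() and close(): open the fingers fully, or close them until they stop; the grip force is fixed at half the most.
- sleep(seconds).
- inverse_kinematics(position, orientation): joint angles nearest the present ones, or None.
- get_state(): the state.
- get_image(name): name is "scene" or "side" or "wrist"; returns a dict with "pixels" (384x512x3 uint8, red, green, blue), "mtx" (3x3 intrinsics, pixels), "cam_to_world" (4x4, takes a point from camera to world coordinates). Camera axes: x right, y down, z forward; pixel columns grow to the right and rows downward; lengths in mm; the calibration is good to about 2 mm. A picture is of the moment at which its call begins. There is no depth.
A pose or a line that the arm cannot do raises PlanningError and nothing moves.
- hand_in(): hands the job in; it is judged then, once.
The state is a dict: "clock": time; "joints": joint angles; "joint_velocities": joint speeds; "joint_efforts": joint torques, N m; "position": TCP position; "tcp_rot": TCP orientation; "force": force on the tool from outside, world axes, zero at the start; "torque": the same for the moment, N m; "width": finger opening in mm; "finger_force": force on a finger pad.
Only numpy, scipy, OpenCV 4.12 (cv2) and the standard library are available. Lean on these libraries where they do the work, as an engineer would, in place of code of your own. Each camera call takes 0.05 s, during which the arm holds its last target. There are 200 camera calls.

### The job

Lay the two amber sample bottles that lie loose on the bench in the tilted rocker platform, the stout one in the wide hollow and the slim one in the narrow hollow, setting them down gently rather than dropping them, so that they lie still between the ridges. Once both are in and let go, slacken the wing lock on the rocker's housing by about a quarter turn: it has a left-hand thread, so it slackens clockwise seen from above. Do not disturb the rack, blue bottle and jar standing around it.

Things in the scene. Friction and masses are not known exactly. Their poses are not given: they have to be found in the camera images.
- stout_center (a point): Centre of the stout amber glass bottle's body, on its axis. It lies on its side on the bench and rolls freely, at any roll. Body 60 mm in diameter, 90 mm long; its own x axis runs along the bottle towards the black cap; shoulder and cap (36 mm in diameter) add 32 mm at that end only. About 0.17 to 0.34 kg.
- slim_center (a point): Centre of the slim amber glass bottle's body, on its axis, lying and rolling likewise. Body 36 mm in diameter, 80 mm long; x axis towards the black cap; shoulder and cap (26 mm in diameter) add 28 mm at that end only. About 0.09 to 0.18 kg.
- rocker: Fixed rocker; origin on the bench under mid-platform. White base; aluminium platform 150 mm up the slope, 345 mm along y, tilted 30 degrees: low edge (z 45 mm) at -x, facing the robot, high edge (z 125) at +x; normal (-0.5, 0, 0.866) in this frame. On it two grey pads at y = 85 and -85 mm, one per hollow, either way round. At y = 245 mm a white housing 105 mm high bears the wing lock.
- wide_seat (a point): Where the stout bottle's centre lies when seated in the wide hollow; axes as the rocker's: bottle along y, cap either way. 31 mm above the pad along the platform's normal. Round black ridges (18 mm thick, 15 high) run along y, centred 30 mm up and down the slope, with 40 mm gaps at mid-length. 8 mm end stops clear of the cap leave 12 mm play each way along y. Come in tilted, along the normal.
- narrow_seat (a point): The same for the slim bottle in the narrow hollow: seat point 23 mm above the pad along the normal, ridges centred 21 mm up and down the slope, the same height, gaps, end stops and play.
- lock_grip (a point): Point on the upright turning axis of the black wing lock on top of the rocker's housing, at the height to grip. The wing is a bar 70 mm long along this point's x axis and 14 mm thick; its top is 14 mm above this point, and its foot, a 44 mm disc, begins 18 mm below it. The housing top is 37 mm below.
- lock (a joint): Turn of the wing lock in rad: 0 = fully tight (stop); grows as it is turned clockwise seen from above, which slackens it (left-hand thread), up to 2.3. It starts at 0 to 0.15, takes 0.06 N m to turn and stays where it is left. The platform does not move when it is slackened.
- rack: Orange tube rack 100 x 210 mm, 96 mm high with its tubes, standing loose on the bench beyond the work; origin at the middle of its underside. Leave it.
- dropper: Blue plastic bottle with white cap, 52 mm in diameter, 130 mm tall, standing loose; origin at the middle of its underside. Leave it.
- stainjar: Glass jar with black lid, 72 mm in diameter, 100 mm tall, standing loose; origin at the middle of its underside. Leave it.
Things that resemble listed ones, but are neither listed nor needed, are in the scene too. Leave any purple or red look-alike of the part that bears slim_center alone.

How it is judged (in metres and radians):
On the way, in this order (a step that is already met when the one before it is completed fails the run):
1. both bottles lie at rest in their own hollows, let go, before the lock is slackened (x of stout_center in the frame of wide_seat between -0.006 and 0.006 m and y of stout_center in the frame of wide_seat between -0.015 and 0.015 m and z of stout_center in the frame of wide_seat between -0.006 and 0.006 m and angle between the x axis of stout_center and the y axis of wide_seat, either way round below 0.12 rad and contact force between each of stout, slim and the fingers below 0.1 N and x of slim_center in the frame of narrow_seat between -0.006 and 0.006 m and y of slim_center in the frame of narrow_seat between -0.015 and 0.015 m and z of slim_center in the frame of narrow_seat between -0.006 and 0.006 m and angle between the x axis of slim_center and the y axis of narrow_seat, either way round below 0.12 rad and linear speed of each of stout, slim below 0.03 m/s and value of joint lock below 0.5 rad), for 0.2 s.
2. the wing lock is slackened clockwise to beyond 1.2 rad (value of joint lock above 1.2 rad), for 0.2 s.
At the end, for the whole second after the job is handed in: The stout bottle's centre is within 6 mm (x and z) and 15 mm (along the hollow) of the wide seat, the slim bottle's likewise of the narrow seat, both along their hollows to 0.12 rad, at rest and let go; the wing lock stands beyond 1.2 rad (x of stout_center in the frame of wide_seat between -0.006 and 0.006 m and y of stout_center in the frame of wide_seat between -0.015 and 0.015 m and z of stout_center in the frame of wide_seat between -0.006 and 0.006 m and angle between the x axis of stout_center and the y axis of wide_seat, either way round below 0.12 rad and contact force between each of stout, slim and the fingers below 0.1 N and x of slim_center in the frame of narrow_seat between -0.006 and 0.006 m and y of slim_center in the frame of narrow_seat between -0.015 and 0.015 m and z of slim_center in the frame of narrow_seat between -0.006 and 0.006 m and angle between the x axis of slim_center and the y axis of narrow_seat, either way round below 0.12 rad and linear speed of each of stout, slim below 0.03 m/s and value of joint lock above 1.2 rad); the robot touches nothing.
It fails at once if the tube rack is pushed more than 30 mm (distance of rack from where it was at the start of the episode above 0.03 m).
It fails at once if the blue bottle is pushed more than 30 mm (distance of dropper from where it was at the start of the episode above 0.03 m).
It fails at once if the glass jar is pushed more than 30 mm (distance of stainjar from where it was at the start of the episode above 0.03 m).
It fails at once if the stout bottle is dropped or thrown into its hollow (faster than 0.45 m/s within 20 mm of its seat) (distance between stout_center and wide_seat below 0.02 m and linear speed of stout above 0.45 m/s).
It fails at once if the slim bottle is dropped or thrown into its hollow (faster than 0.45 m/s within 20 mm of its seat) (distance between slim_center and narrow_seat below 0.02 m and linear speed of slim above 0.45 m/s).
It also fails if it takes over 69 s, if anything falls off the work surface, if the arm or the gripper's body presses on something with over 40 N, if the wrist force passes 120 N, or if a joint passes its speed limit or range.

## Working session

There is one attempt and no reset: what is moved stays moved. The work goes in short steps, each a Python script; the robot and the scene stay as the last script left them, time stands still between calls to the robot, and variables do not carry over. Pictures are saved under pics/ and viewed, at most 12 in all, crops included, and the job is handed in when it is done.

```bash
mkdir -p pics; python3 - <<'E'
from plant import *
import cv2,numpy as np
for n in("scene","side"):
    d=get_image(n);cv2.imwrite(f"pics/{n}0.png",d["pixels"][:,:,::-1]);np.savez(f"{n}0.npz",**d)
    print(n,d["mtx"].round(1).tolist(),d["cam_to_world"].round(3).tolist())
s=get_state();print(s["clock"],s["tcp_rot"],s["width"])
E
```

```text
scene [[424.7, 0.0, 247.0], [0.0, 424.7, 186.7], [0.0, 0.0, 1.0]] [[-0.669, 0.44, -0.599, 1217.125], [0.743, 0.384, -0.548, 575.659], [-0.011, -0.812, -0.584, 787.302], [0.0, 0.0, 0.0, 1.0]]
side [[432.6, 0.0, 252.0], [0.0, 432.6, 188.1], [0.0, 0.0, 1.0]] [[-0.742, -0.323, 0.587, -320.189], [-0.67, 0.35, -0.655, 930.466], [0.006, -0.88, -0.476, 821.201], [0.0, 0.0, 0.0, 1.0]]
0.1 [ 9.89219449e-01  1.46439008e-01 -1.66976884e-04 -6.86030516e-04] 92.83690148736837
```

View pics/scene0.png

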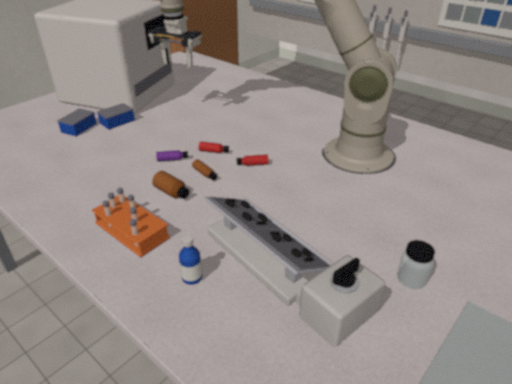

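View pics/side0.png

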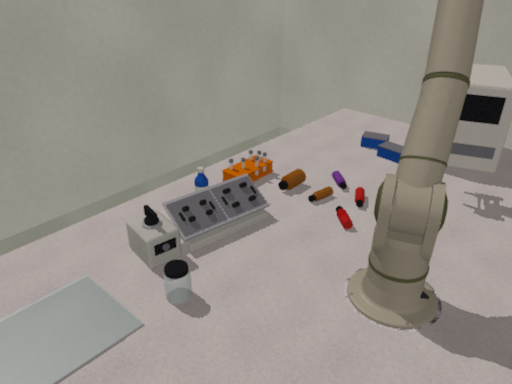

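Candidates for slim: amber at scene (204,169) / side (321,194). Look-alikes: purple at (172,155), red at (213,147) and (252,160). Stout amber is at scene (170,184) / side (292,180). I'll choose the amber ones by colour and check them in a close crop.

```bash
cat > h.py <<'E'
import numpy as np, cv2
from scipy.spatial.transform import Rotation as R
def ray(d,uv):
    T=d["cam_to_world"];v=T[:3,:3]@(np.linalg.inv(d["mtx"])@[uv[0],uv[1],1]);return T[:3,3],v/np.linalg.norm(v)
def plane(d,uv,z):
    o,v=ray(d,uv);return o+v*(z-o[2])/v[2]
def tri(d1,u1,d2,u2):
    A=np.zeros((3,3));b=np.zeros(3);L=[]
    for d,u in((d1,u1),(d2,u2)):
        o,v=ray(d,u);P=np.eye(3)-np.outer(v,v);A+=P;b+=P@o;L.append(P@o)
    return np.linalg.solve(A,b)
def proj(d,p):
    q=np.linalg.inv(d["cam_to_world"])@np.r_[p,1];q=d["mtx"]@q[:3];return q[:2]/q[2]
E
python3 - <<'E'
from h import *
S=np.load("scene0.npz");D=np.load("side0.npz")
for n,d in(("scene",S),("side",D)):
    hsv=cv2.cvtColor(d["pixels"],cv2.COLOR_RGB2HSV)
    m=cv2.inRange(hsv,(6,150,60),(20,255,215))
    k,l,st,c=cv2.connectedComponentsWithStats(m)
    for i in range(1,k):
        if st[i,4]>60:
            cc=plane(d,c[i],20);print(n,st[i].tolist(),c[i].round(1),cc.round(),hsv[l==i].mean(0).round())
a=S["pixels"][135:335,145:405];b=D["pixels"][150:290,120:360]
cv2.imwrite("pics/c1.png",cv2.resize(a,None,fx=3,fy=3,interpolation=cv2.INTER_CUBIC)[:,:,::-1])
cv2.imwrite("pics/c2.png",cv2.resize(b,None,fx=3.3,fy=3.3,interpolation=cv2.INTER_CUBIC)[:,:,::-1])
E
```

```text
scene [194, 161, 18, 15, 138] [202.2 168. ] [ 449. -326.   20.] [ 13. 174. 124.]
scene [154, 172, 30, 25, 424] [167.5 183.4] [ 581. -344.   20.] [ 13. 175. 121.]
scene [93, 197, 76, 59, 2075] [132.9 226.9] [ 776. -254.   20.] [ 11. 183. 163.]
side [223, 155, 50, 27, 613] [248.4 169.3] [ 793. -286.   20.] [ 14. 237. 159.]
side [282, 169, 23, 20, 262] [294.  178.3] [ 600. -350.   20.] [ 15. 210. 106.]
side [313, 187, 20, 14, 144] [322.8 193.2] [ 443. -324.   20.] [ 15. 205. 108.]
```

View pics/c1.png

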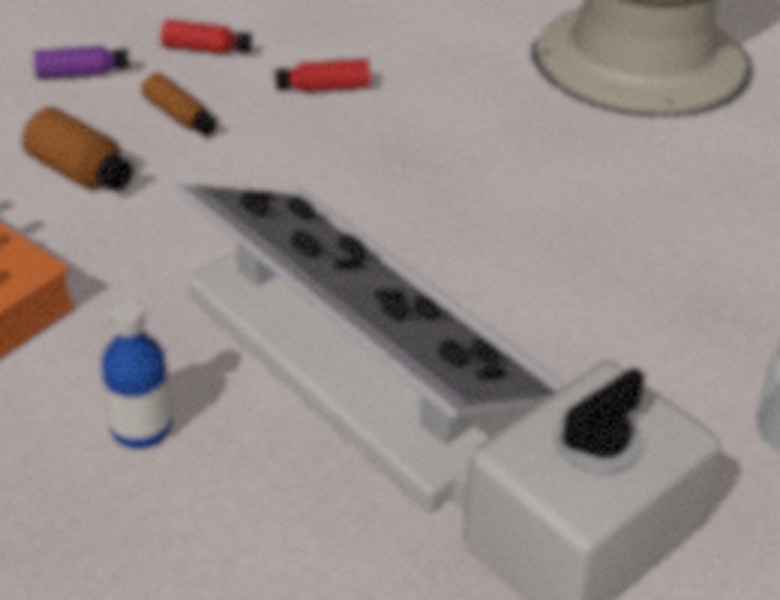

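View pics/c2.png

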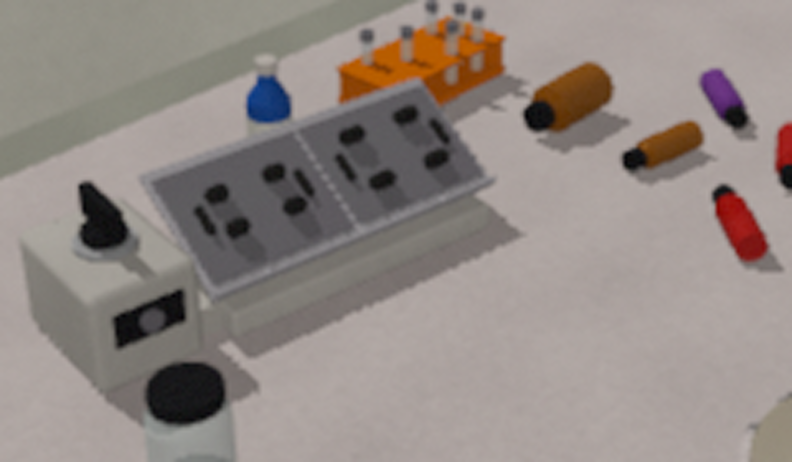

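The pictures show the wide hollow at the -y end, since its ridges are further apart, and the narrow one next to the housing. Both amber bottles are confirmed and have black caps. Next: triangulate the platform corners and move in for a wrist view of the bottles.

```bash
python3 - <<'E'
from h import *
from plant import *
S=np.load("scene0.npz");D=np.load("side0.npz")
o=np.array([145,135]);p=np.array([120,150])
for n,a,b in(("hi-",(185,187),(425,82)),("hi+",(455,412),(147,180)),("lo+",(560,388),(215,295)),("lo-",(305,193),(492,181)),("wingtop",(612,385),(100,205))):
    print(n,tri(S,o+np.array(a)/3,D,p+np.array(b)/3.3).round(1))
def down(a): return (R.from_euler("z",a)*R.from_euler("x",np.pi)).as_quat()
for n,P,ps in(("w1",[470,-310,420],None),("w2",[640,20,480],None)):
    for a in (0,np.pi/2,-np.pi/2,np.pi):
        try: movep(P,down(a));print(n,a);break
        except PlanningError as e: print(e)
    d=get_image("wrist");np.savez(n+".npz",**d);cv2.imwrite(f"pics/{n}.png",d["pixels"][:,:,::-1])
    print(d["cam_to_world"].round(3).tolist(),d["mtx"][0,0])
s=get_state();print(s["clock"],s["joints"])
E
```

```text
hi- [ 629.1 -107.5  112.9]
hi+ [686.3 229.4 112.5]
lo+ [564.  248.5  48.8]
lo- [505.3 -77.8  49.3]
wingtop [628.9 318.6 151.4]
w1 0
[[-0.002, -0.961, -0.277, 545.925], [-1.0, 0.002, 0.001, -310.421], [-0.001, 0.277, -0.961, 585.663], [0.0, 0.0, 0.0, 1.0]] 270.3168421935837
w2 0
[[-0.003, -0.961, -0.276, 716.184], [-1.0, 0.003, 0.0, 18.655], [0.0, 0.276, -0.961, 645.98], [0.0, 0.0, 0.0, 1.0]] 270.3168421935837
3.4333 [ 0.00666171  0.32519337 -0.1809743   1.42327176  0.05918365  1.39873476
 -1.74857457]
```

View pics/w1.png

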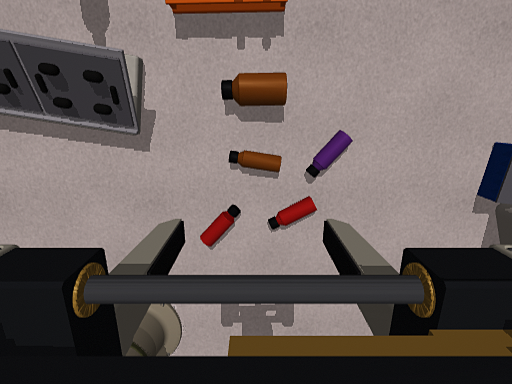

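View pics/w2.png

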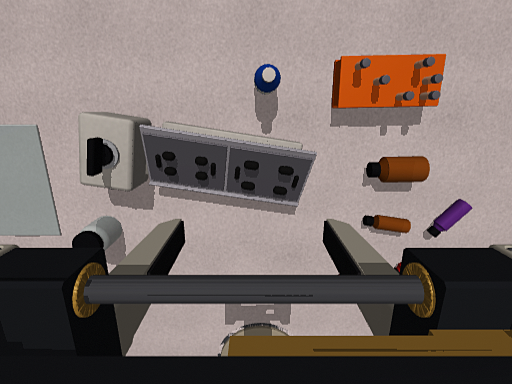

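w1 shows stout at (255,89) and slim at (255,160). w2 shows the platform (corners (140,125), (157,192), (299,206), (315,152)), eight black ridge segments and the wing at about (95,156). Measuring them by mask.

```bash
python3 - <<'E'
from h import *
d=np.load("w1.npz");hsv=cv2.cvtColor(d["pixels"],cv2.COLOR_RGB2HSV)
m=cv2.inRange(hsv,(5,130,60),(20,255,255))
for n,x0,y0,x1,y1,r,L in(("stout",215,60,295,115,30,90),("slim",225,140,290,178,18,80)):
    mm=np.zeros_like(m);mm[y0:y1,x0:x1]=m[y0:y1,x0:x1]
    pts=np.argwhere(mm)[:,::-1].astype(float)
    w=np.array([plane(d,p,r)[:2] for p in pts]);rect=cv2.minAreaRect(w.astype(np.float32))
    mu=w.mean(0);u,s,vt=np.linalg.svd(w-mu,full_matrices=False);ax=vt[0]
    q=(w-mu)@ax;print(n,"mean",mu.round(1),"rect",np.round(rect[0],1),np.round(rect[1],1),"ext",q.min().round(),q.max().round(),"axis deg",np.degrees(np.arctan2(ax[1],ax[0])).round(1))
d=np.load("w2.npz");g=d["pixels"].max(2)
poly=np.array([(143,128),(160,190),(297,203),(312,154)])
M=np.zeros_like(g);cv2.fillPoly(M,[poly],255);M=((M>0)&(g<45)).astype(np.uint8)
k,l,st,c=cv2.connectedComponentsWithStats(M)
yaw=-0.17;ex=np.array([np.cos(yaw),np.sin(yaw),0]);n=-0.5*ex+[0,0,.866];p0=np.array([596,73,85])+n*10
B=[]
for i in range(1,k):
    if st[i,4]>25:
        o,v=ray(d,c[i]);P=o+v*((p0-o)@n)/(v@n);B.append(P)
        print(st[i].tolist(),c[i].round(1),P.round(1), "rock xy",((P-p0)@ex).round(1),((P-p0)@[-ex[1],ex[0],0]).round(1))
for c_ in ((140,125),(157,192),(299,206),(315,152)):
    o,v=ray(d,c_);q0=np.array([596,73,85]);P=o+v*((q0-o)@n)/(v@n);print("corner",P.round(1))
W=np.zeros_like(g);W[130:185,80:125]=(g<60)[130:185,80:125]
pts=np.argwhere(W)[:,::-1];k,l,st,c=cv2.connectedComponentsWithStats(W.astype(np.uint8));print(st.tolist())
cv2.imwrite("pics/wc.png",np.hstack([cv2.resize(d["pixels"][105:215,75:185],None,fx=4,fy=4)[:,:,::-1],cv2.cvtColor(cv2.resize(W[105:215,75:185].astype(np.uint8)*255,None,fx=3,fy=4),cv2.COLOR_GRAY2BGR)]))
E
```

```text
stout mean [ 592.9 -323. ] rect [ 591.7 -321.1] [104.9  48.8] ext -54.0 51.0 axis deg -90.2
slim mean [ 447.  -322.9] rect [ 447.2 -321.8] [91.8 31.3] ext -47.0 45.0 axis deg -99.3
[162, 151, 14, 11, 112] [168.3 155.9] [630.9 189.9 105. ] rock xy 19.6 121.1
[155, 154, 7, 15, 75] [158.1 160.8] [619.4 214.6  96. ] rock xy 4.1 143.5
[195, 156, 13, 11, 110] [200.8 160.9] [620.7 125.  105.5] rock xy 20.5 55.4
[244, 160, 15, 11, 133] [251.  165.1] [612.8  23.7 110.9] rock xy 29.9 -45.7
[211, 163, 5, 14, 64] [213.  169.1] [601.8 102.5  97. ] rock xy 5.7 30.1
[164, 166, 13, 10, 103] [170.1 170.8] [595.9 195.3  84.6] rock xy -15.8 120.5
[234, 166, 6, 14, 67] [236.9 172.9] [593.7  53.2  97.2] rock xy 6.1 -19.9
[278, 166, 16, 10, 132] [285.6 170.3] [602.  -46.1 111.6] rock xy 31.0 -116.4
[195, 171, 13, 10, 105] [201.1 175.4] [585.7 130.1  85.1] rock xy -14.8 54.6
[291, 175, 8, 14, 66] [294.7 181.4] [575.4 -67.4  98.6] rock xy 8.5 -141.8
[241, 181, 14, 10, 114] [247.5 185.6] [562.   31.7  81.3] rock xy -21.5 -46.5
[273, 186, 14, 10, 115] [279.5 190.5] [551.  -37.8  81.7] rock xy -20.6 -116.8
corner [692.4 231.7 124.3]
corner [533.6 247.3  32.4]
corner [502.9 -87.8  47.7]
corner [641.1 -99.5 127.5]
[[0, 0, 512, 384, 195847], [87, 137, 27, 39, 749], [116, 148, 1, 1, 1], [117, 150, 1, 1, 1], [118, 152, 1, 8, 8], [117, 161, 1, 1, 1], [116, 163, 1, 1, 1]]
```

View pics/wc.png

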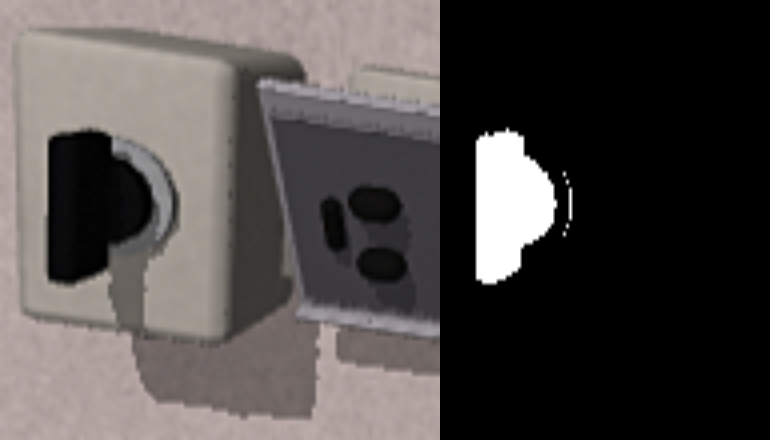

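```bash
python3 - <<'E'
from h import *
d=np.load("w1.npz");hsv=cv2.cvtColor(d["pixels"],cv2.COLOR_RGB2HSV)
m=cv2.inRange(hsv,(4,125,15),(25,255,255))
for n,x0,y0,x1,y1,r in(("stout",215,60,295,118,30),("slim",225,140,290,178,18)):
    s=m[y0:y1,x0:x1];ys,xs=np.where(s);xs+=x0;ys+=y0
    print(n,xs.min(),xs.max(),ys.min(),ys.max())
    for c in (np.unique(xs)[[15,25,35]] if n=="slim" else [262,272,280]):
        yy=ys[xs==c];print("  col",c,yy.min(),yy.max(),plane(d,(c,(yy.min()+yy.max())/2),r).round(1))
D=np.load("side0.npz");W=np.load("w2.npz")
w={"n":[(168.3,155.9),(200.8,160.9),(170.1,170.8),(201.1,175.4)],"w":[(251,165.1),(285.6,170.3),(247.5,185.6),(279.5,190.5)]}
s={"n":[(217,193),(273,172),(237,227),(294,205)],"w":[(352,134),(405,115),(383,180),(436,158)]}
g=D["pixels"].max(2).astype(float)
for k in w:
    Q=[]
    for a,b in zip(w[k],s[k]):
        b=np.array(b)/3.3+[120,150];x,y=np.round(b).astype(int)
        t=g[y-4:y+5,x-5:x+6];wt=np.clip(60-t,0,None);yy,xx=np.mgrid[-4:5,-5:6];b2=np.array([x+(wt*xx).sum()/wt.sum(),y+(wt*yy).sum()/wt.sum()])
        P=tri(W,a,D,b2);Q.append(P);print(k,b.round(1),b2.round(1),P.round(1),"res",(proj(W,P)-a).round(1),(proj(D,P)-b2).round(1))
    print("mean",np.mean(Q,0).round(1))
E
```

```text
stout 232 286 73 105
  col 262 73 104 [ 588.3 -326.7   30. ]
  col 272 73 104 [ 588.3 -346.    30. ]
  col 280 73 104 [ 588.3 -361.5   30. ]
slim 237 280 150 171
  col 252 152 167 [ 447.9 -306.9   18. ]
  col 262 153 168 [ 445.8 -328.1   18. ]
  col 272 155 170 [ 441.4 -349.4   18. ]
n [185.8 208.5] [185.4 208.5] [630.6 190.1 103.9] res [0.1 0. ] [-0. -0.]
n [202.7 202.1] [202.6 202.1] [620.2 125.3 103.9] res [0. 0.] [-0.  0.]
n [191.8 218.8] [191.7 218.6] [595.5 195.7  83.3] res [0.1 0. ] [-0. -0.]
n [209.1 212.1] [209.3 211.6] [585.1 130.   83.7] res [0.2 0.2] [-0.2  0. ]
mean [607.8 160.3  93.7]
w [226.7 190.6] [226.2 190.6] [612.3  23.7 108.7] res [-0. -0.] [ 0. -0.]
w [242.7 184.8] [242.6 184.6] [601.3 -46.5 108.6] res [0. 0.] [-0.  0.]
w [236.1 204.5] [235.5 204.2] [561.2  31.7  78.7] res [0. 0.] [-0.  0.]
w [252.1 197.9] [251.8 197.7] [549.9 -38.1  78.8] res [0. 0.] [-0.  0.]
mean [581.2  -7.3  93.7]
```

```bash
cat >> h.py <<'E'
from plant import *
yaw=-0.1563;ex=np.array([np.cos(yaw),np.sin(yaw),0]);ey=np.array([-ex[1],ex[0],0]);n=-0.5*ex+np.array([0,0,.866])
QS=R.from_matrix(np.c_[ey,np.cross(-n,ey),-n]).as_quat()
wide=np.array([581.2,-7.3,93.7])+21*n; narrow=np.array([607.8,160.3,93.7])+13*n
def down(a): return (R.from_euler("z",a)*R.from_euler("x",np.pi)).as_quat()
def st(t):
    s=get_state();print(t,round(s["clock"],2),np.round(s["position"],1),"w",round(s["width"],1),"F",np.round(s["force"],1),"ff",np.round(s["finger_force"],1))
def pick(x,y,z,a):
    movep([x,y,150],down(a)); move_l([x,y,z],vel=120); close(); st("closed")
    move_l([x,y,240],vel=200); st("lifted")
def place(seat,off):
    t=seat-n*off
    movep(t+110*n,QS); move_l(t+14*n,vel=150); st("above")
    r=move_l(t-5*n,vel=25,guard=5); st(f"down {r}"); print("rel",((get_state()["position"]-t)@n).round(1))
E
python3 - <<'E'
from h import *
for p,q in(([446,-326.5,150],down(np.radians(80.7))),([588.3,-326,11],down(np.pi/2)),(narrow+96*n,QS),(wide-19*n,QS),(wide+91*n,QS),([630,318,119],down(np.pi)),([630,318,119],down(np.pi-1.5))):
    j=inverse_kinematics(p,q);print(None if j is None else np.round(j,2))
pick(446,-326.5,4,np.radians(80.7))
if get_state()["width"]>25: place(narrow,14)
d=get_image("side");np.savez("s1.npz",**d);cv2.imwrite("pics/s1.png",cv2.resize(d["pixels"][110:270,140:360],None,fx=3.5,fy=3.5)[:,:,::-1])
E
```

```text
[ 0.73  0.5  -0.28  2.05  0.23  0.62  0.13]
[ 0.62  0.81 -0.31  1.84  0.42  0.56  0.03]
[-0.56  0.39 -0.05  2.32  1.47  0.37 -2.15]
[ 0.53  0.81 -1.1   2.39  1.9   0.93 -2.13]
[-0.01  0.32 -0.29  2.46  1.94  0.32 -2.3 ]
[ 0.03  0.91 -1.05  1.69  0.88  1.09  0.27]
[-0.26  0.72 -0.48  1.71  0.43  0.82 -0.86]
closed 7.62 [ 445.9 -326.5    3.9] w 35.0 F [ 0.2 -0.  -0.8] ff 30.0
lifted 8.95 [ 445.4 -326.2  239.1] w 35.2 F [ 0.1  0.4 -0.9] ff 30.0
above 11.74 [601.2 161.5 105.4] w 35.4 F [-0.2 -0.1 -1.2] ff 30.0
down True 12.25 [607.3 160.5  95.8] w 35.2 F [-0.9 -0.5  3.6] ff 30.0
rel 3.1
```

View pics/s1.png

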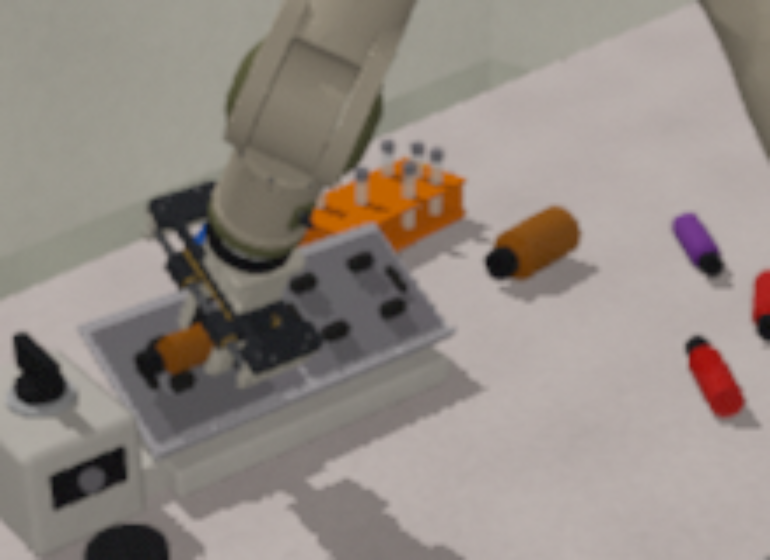

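The picture shows slim held in the narrow hollow, with its cap beside the end stop at about (150,360), and contact felt. Release it, check in the wrist view, then fetch stout.

```bash
python3 - <<'E'
from h import *
gripper_open(); st("open")
p=get_state()["position"]; move_l(p+110*n,vel=200)
move_l(p+60*n+[-40,-80,160],down(np.pi/2),vel=200) if 0 else None
d=get_image("wrist");np.savez("w3.npz",**d)
d2=get_image("side");np.savez("s2.npz",**d2)
a=cv2.resize(d["pixels"],(520,390));b=cv2.resize(d2["pixels"][170:270,130:270],(273,195))
c=np.zeros((390,793,3),np.uint8);c[:,:520]=a;c[:195,520:]=b;cv2.imwrite("pics/w3.png",c[:,:,::-1])
# slim axis from wrist: amber mask on plane through seat
hsv=cv2.cvtColor(d["pixels"],cv2.COLOR_RGB2HSV);m=cv2.inRange(hsv,(4,125,15),(25,255,255))
k,l,s,cc=cv2.connectedComponentsWithStats(m)
for i in range(1,k):
    if s[i,4]>300:
        w=[]
        for v_,u_ in np.argwhere(l==i):
            o,v=ray(d,(u_,v_));P=o+v*((narrow-o)@n)/(v@n)-narrow;w.append([P@(.866*ex+[0,0,.5]),P@ey])
        print(s[i].tolist(),cv2.minAreaRect(np.array(w,np.float32)))
st("end")
E
```

```text
open 13.34 [606.6 160.2  95.4] w 93.0 F [ 1.  -0.   0.1] ff 0.0
[235, 140, 38, 94, 3186] ((-0.16851043701171875, 0.6782302856445312), (98.49476623535156, 36.78334045410156), 89.99819946289062)
[72, 263, 34, 55, 869] ((-190.66342163085938, -120.26054382324219), (78.91474151611328, 31.645431518554688), 72.40264892578125)
[402, 262, 34, 56, 876] ((190.10426330566406, -120.90718841552734), (31.902551651000977, 79.71797180175781), 17.774456024169922)
[228, 303, 284, 54, 7750] ((143.57762145996094, -176.5992889404297), (78.00457000732422, 351.3404235839844), 89.8924560546875)
end 14.14 [552.4 168.1 189.5] w 93.3 F [1.7 0.3 1.4] ff 0.0
```

View pics/w3.png

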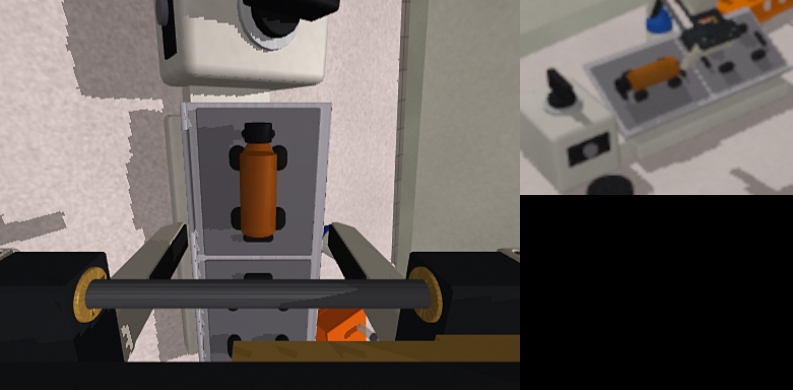

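Slim lies centred between its ridges: (258,180) in the picture, cross-slope offset 0 mm. Now stout.

```bash
python3 - <<'E'
from h import *
movep([580,-200,260],down(np.pi/2))
pick(588.3,-326,11,np.pi/2)
if get_state()["width"]>45:
    place(wide,19)
    gripper_open(); st("open")
    p=get_state()["position"]; move_l(p+120*n,vel=200)
d=get_image("wrist");np.savez("w4.npz",**d)
hsv=cv2.cvtColor(d["pixels"],cv2.COLOR_RGB2HSV);m=cv2.inRange(hsv,(4,125,15),(25,255,255))
k,l,s,cc=cv2.connectedComponentsWithStats(m)
for i in range(1,k):
    if s[i,4]>1500:
        w=[]
        for v_,u_ in np.argwhere(l==i):
            o,v=ray(d,(u_,v_));P=o+v*((wide-o)@n)/(v@n)-wide;w.append([P@(.866*ex+[0,0,.5]),P@ey])
        print(s[i].tolist(),cv2.minAreaRect(np.array(w,np.float32)))
# lock overview
movep([560,300,330],down(np.pi)); st("over lock")
d2=get_image("wrist");np.savez("w5.npz",**d2);print(d2["cam_to_world"].round(2).tolist())
cv2.imwrite("pics/w4.png",np.hstack([cv2.resize(x["pixels"],(400,300)) for x in(d,d2)])[:,:,::-1])
E
```

```text
closed 18.31 [ 588.2 -326.1   11.1] w 59.8 F [-1.2  0.3  0. ] ff 30.0
lifted 19.6 [ 587.6 -326.1  238.6] w 59.4 F [ 0.1  0.6 -2.7] ff 30.0
above 22.32 [573.   -6.3 107.7] w 59.2 F [ 0.3  0.4 -2.6] ff 30.0
down True 22.84 [579.6  -6.9  98. ] w 59.4 F [ 1.8 -0.1  1.6] ff 30.0
rel 2.6
open 23.58 [578.4  -6.8  97.8] w 92.9 F [-0.8  0.5  0.5] ff 0.0
[235, 0, 40, 56, 2206] ((0.33746910095214844, 149.03631591796875), (35.39250564575195, 43.42670440673828), 0.03510280326008797)
[224, 134, 61, 109, 5980] ((0.1391429901123047, -1.96282958984375), (61.011077880859375, 117.11890411376953), 0.119156613945961)
[228, 329, 284, 28, 6268] ((146.31320190429688, -198.68344116210938), (41.77750015258789, 357.97442626953125), 89.95945739746094)
over lock 26.72 [560.1 299.5 329.5] w 93.1 F [-0.5 -0.4  0.3] ff 0.0
[[0.0, 0.96, 0.28, 482.64], [1.0, -0.0, -0.0, 300.29], [-0.0, 0.28, -0.96, 495.72], [0.0, 0.0, 0.0, 1.0]]
```

View pics/w4.png

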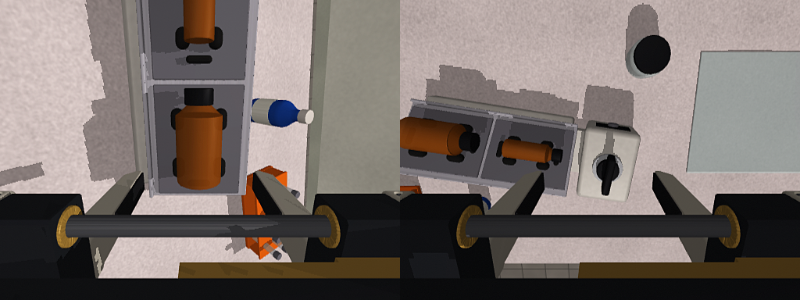

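Stout is seated too (cross-slope offset 0 mm). The wing lock shows at about (264,224) in full pixels, almost along world x. Measuring it.

```bash
python3 - <<'E'
from h import *
d=np.load("w5.npz");g=d["pixels"].max(2)
M=np.zeros_like(g);M[185:262,235:305]=(g<50)[185:262,235:305]
k,l,s,c=cv2.connectedComponentsWithStats(M)
i=1+s[1:,4].argmax();print(s[i].tolist(),c[i].round(1))
for v in range(s[i,1],s[i,1]+s[i,3],3):
    u=np.where(l[v]==i)[0];a=plane(d,(u.min()-.5,v),156);b=plane(d,(u.max()+.5,v),156);print(v,u.min(),u.max(),a.round(1)[:2],b.round(1)[:2])
E
```

```text
[252, 198, 29, 52, 916] [265.5 221.1]
198 267 272 [592.6 317.3] [592.6 325.2]
201 265 274 [596.8 314.7] [596.8 328. ]
204 261 275 [601.  309.4] [601.  329.4]
207 256 275 [605.2 302.8] [605.3 329.5]
210 254 278 [609.5 300.1] [609.5 333.6]
213 252 278 [613.8 297.4] [613.8 333.7]
216 252 279 [618.1 297.4] [618.1 335.1]
219 252 280 [622.4 297.4] [622.5 336.6]
222 252 279 [626.8 297.4] [626.8 335.3]
225 253 278 [631.2 298.7] [631.2 334.1]
228 256 275 [635.6 302.8] [635.7 330.1]
231 259 270 [640.1 306.9] [640.1 323.4]
234 259 270 [644.6 306.9] [644.6 323.4]
237 258 269 [649.1 305.6] [649.1 322.1]
240 258 268 [653.6 305.6] [653.7 320.8]
243 258 268 [658.2 305.6] [658.2 320.9]
246 258 267 [662.8 305.6] [662.8 319.5]
249 262 265 [667.5 311.2] [667.5 316.8]
```

```bash
python3 - <<'E'
from h import *
d=np.load("w5.npz")
for v in (217.5,219): print(plane(d,(266,v),124).round(1))
for z in(153,156): print(z,plane(d,(263.5,249.5),z).round(1),plane(d,(269.5,198),z).round(1))
S=np.load("scene0.npz")
for p in ([632,317,142],[636,317,142]): print(proj(S,p).round(1),[inverse_kinematics(p,down(a)).round(2).tolist() if inverse_kinematics(p,down(a)) is not None else None for a in(np.pi-.135,np.pi-1.55)])
E
```

```text
[633.2 318.5 124. ]
[635.6 318.6 124. ]
153 [669.9 314.1 153. ] [593.6 321.5 153. ]
156 [668.3 314.  156. ] [592.6 321.3 156. ]
[347.7 268.2] [[-0.03, 0.82, -0.91, 1.67, 0.74, 1.03, 0.25], [-0.2, 0.72, -0.57, 1.68, 0.47, 0.88, -0.94]]
[346.7 269.3] [[-0.03, 0.82, -0.9, 1.66, 0.74, 1.03, 0.26], [-0.2, 0.72, -0.57, 1.67, 0.47, 0.89, -0.94]]
```

```bash
python3 - <<'E'
from h import *
p=np.array([633.5,317.5,131.]);a=np.pi-.135
movep(p+[0,0,60],down(a)); print(move_l(p,vel=80,guard=8)); st("at"); close(); st("closed")
for k in range(1,7):
    move_l(p,down(a-1.45*k/6),vel=50); st(k); print(np.round(get_state()["torque"],2))
    if np.linalg.norm(get_state()["force"])>50: break
E
```

```text
False
at 28.34 [633.6 317.8 131.3] w 93.2 F [-0.6  0.1  0.8] ff 0.0
closed 29.54 [633.5 317.8 131. ] w 14.1 F [-0.4  1.7 -0.2] ff 29.7
1 29.93 [633.6 318.4 131. ] w 13.7 F [ 3.3  4.8 -3.2] ff 29.8
[ 1.07 -0.59 -0.03]
2 30.32 [633.9 319.1 131.1] w 13.8 F [ 3.3  7.2 -5.5] ff 29.8
[ 1.43 -0.95 -0.07]
3 30.72 [634.4 319.6 131.1] w 13.8 F [ 5.8  8.2 -6.6] ff 29.8
[ 1.72 -1.33 -0.07]
4 31.11 [635.  320.  131.1] w 13.9 F [ 7.5  8.6 -8.7] ff 29.8
[ 1.93 -1.85 -0.02]
5 31.5 [635.6 320.1 131.1] w 13.6 F [ 10.4   9.6 -10.7] ff 29.8
[ 2.13 -2.3  -0.06]
6 31.89 [636.3 320.2 131.1] w 13.7 F [ 11.8  10.4 -12.5] ff 29.8
[ 2.18 -2.71 -0.04]
```

Forces stayed small. Release, rise, and check everything from above.

```bash
python3 - <<'E'
from h import *
gripper_open(); p=np.array(get_state()["position"]); move_l(p+[0,0,100],vel=150)
movep([560,300,330],down(np.pi)); st("over")
d=get_image("wrist");d2=get_image("side")
g=d["pixels"].max(2);M=np.zeros_like(g);M[185:262,225:310]=(g<50)[185:262,225:310]
k,l,s,c=cv2.connectedComponentsWithStats(M);i=1+s[1:,4].argmax()
q=np.argwhere(l==i)[:,::-1];L,Rr=q[q[:,0]<=q[:,0].min()+4].mean(0),q[q[:,0]>=q[:,0].max()-4].mean(0)
v=(plane(d,L,150)-plane(d,Rr,150));print("wing yaw",np.arctan2(v[1],v[0]),s[i].tolist(),L,Rr)
cv2.imwrite("pics/end.png",np.hstack([cv2.resize(d["pixels"],(400,300)),cv2.resize(d2["pixels"][130:280,120:320],(400,300))])[:,:,::-1])
E
```

```text
over 35.26 [560.1 299.7 329.2] w 93.0 F [-0.6  0.2 -0.1] ff 0.0
wing yaw -1.609326658345496 [242, 204, 50, 29, 1035] [244.10810811 223.48648649] [288.65       224.98333333]
```

View pics/end.png

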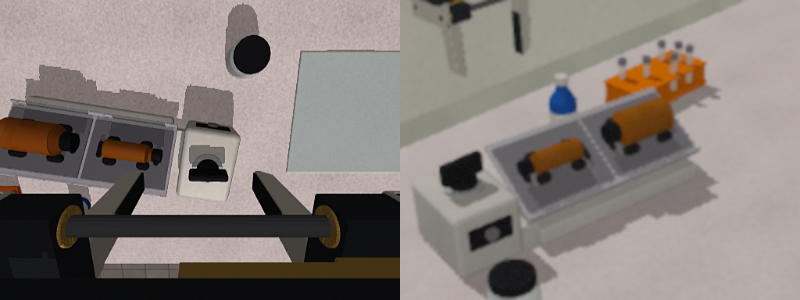

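Both bottles lie in their hollows. The wing has turned about 1.45 rad clockwise (now at (208,172)), and the rack, blue bottle and jar are untouched.

```bash
python3 -c "
from plant import *
print(hand_in())"
```

```text
the job is handed in; nothing more can be done
None
```

Job handed in at about 35 s: both amber bottles lie let go in their own hollows, the wing lock is turned about 1.45 rad clockwise, and the rack, blue bottle and jar look undisturbed in the last pictures; the hand-in gave no verdict.

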